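# Top up the line-side fan tray and stack the empty

### The job

Fill up the fan tray in the tilted stand with the two fans left in the part-used tray on the bench, one to a pocket, each set right down on its pocket floor, not dropped. Then set the emptied tray, again without dropping it, on top of the pile of empty trays, nested squarely into the rim below, and let go. Leave the stand's tray, the pile, the screwdriver, the cup and the metal chassis where they are.

Things in the scene. Friction and masses are not known exactly. Their poses are not given: they have to be found in the camera images.
- tray_stand: Grey tray in the tilted stand, to be filled; starts with one fan. All trays alike: 210 long (y), 50 wide (x), 27 high (z), origin under the centre. Three pockets centred at y -69, 0, +69, each 66 (y) x 44 (x), floor 8 above the origin. Outer walls 3 thick, dividers 21 high. Loose between the stand's lips; its z leans 25 degrees from vertical towards the robot side, its y is level
- tray_bench: The part-used tray, same make, 130 g, flat on the bench left or right of the stand, length roughly away from the robot. Starts with two fans in any two pockets. Empty, it can be pinched across its 50 mm width at mid-length (outer walls 5 to 27 mm above its origin)
- pile_low: Lower of the pile of two empty trays, same make, flat on the bench on the other side of the stand, length roughly away from the robot
- pile_top: Upper empty tray of the pile, nested on pile_low: origin 22 mm above the bench, rim 49 mm. Under each tray's floor a foot 197 x 37 mm, 5 mm deep, drops inside the 204 x 44 mm rim of the tray below, so nested origins are 22 mm apart along z, either way round
- stand: Fixed stand: sheet-metal pan on four pipe legs, origin on the bench under the pan's middle, y along the pan (226 mm), low side to -x (the robot), rising at 25 degrees to +x. Lips 12 mm high along all four sides, up to 4 mm from the tray. Highest point about 95 mm above the bench
- stand_seat (a point): Centre of the upper face of the stand's pan, 70 mm above the bench; tray_stand's origin rests here (within 3 mm)
- fan_1: Black axial fan, square frame 60 x 60, 38 thick, about 160 g, all alike, on edge in a tray pocket: x is the thickness (round faces at x -19 and +19), y and z the 60 sides, origin under its centre, axes along the tray's, small white plug on top. Underside on the pocket floor, so it stands 41 mm out of the tray, 3 mm play each way. Next fan 9 mm off along y; the x faces are free to pinch above the tray walls
- fan_2: Black axial fan, square frame 60 x 60, 38 thick, about 160 g, all alike, on edge in a tray pocket: x is the thickness (round faces at x -19 and +19), y and z the 60 sides, origin under its centre, axes along the tray's, small white plug on top. Underside on the pocket floor, so it stands 41 mm out of the tray, 3 mm play each way. Next fan 9 mm off along y; the x faces are free to pinch above the tray walls
- fan_3: Black axial fan, square frame 60 x 60, 38 thick, about 160 g, all alike, on edge in a tray pocket: x is the thickness (round faces at x -19 and +19), y and z the 60 sides, origin under its centre, axes along the tray's, small white plug on top. Underside on the pocket floor, so it stands 41 mm out of the tray, 3 mm play each way. Next fan 9 mm off along y; the x faces are free to pinch above the tray walls
- screwdriver: Bystander: black-handled screwdriver, 200 mm long, lying on the bench between the robot and the stand
- coffee_cup: Bystander: paper coffee cup with white lid, 82 mm across, 110 mm high, beyond the stand to the left, origin under its centre
- chassis: Bystander: bare folded sheet-metal chassis, 110 x 200 x 43 mm, beyond the stand to the right, origin under its centre
Not all that is in view belongs to the job. Leave any green, red or yellow look-alike of the fan_3 alone.

How it is judged (in metres and radians):
On the way:
1. all three fans sit in the pockets of the tray in the stand, let go (x of fan_1 in the frame of tray_stand between -0.006 and 0.006 m and y of fan_1 in the frame of tray_stand between -0.076 and 0.076 m and z of fan_1 in the frame of tray_stand between 0.005 and 0.011 m and angle between the z axis of each of fan_1, fan_2, fan_3 and the z axis of tray_stand, either way round below 0.12 rad and x of fan_2 in the frame of tray_stand between -0.006 and 0.006 m and y of fan_2 in the frame of tray_stand between -0.076 and 0.076 m and z of fan_2 in the frame of tray_stand between 0.005 and 0.011 m and x of fan_3 in the frame of tray_stand between -0.006 and 0.006 m and y of fan_3 in the frame of tray_stand between -0.076 and 0.076 m and z of fan_3 in the frame of tray_stand between 0.005 and 0.011 m and contact force between the fingers and fan_1 below 0.05 N and contact force between the fingers and fan_2 below 0.05 N and contact force between the fingers and fan_3 below 0.05 N), for 0.2 s.
At the end, for the whole second after the job is handed in: All three fans in the stand tray's pockets, down (3 mm), square (7 deg), within 6 mm of its centre line; that tray moved under 12 mm. Emptied tray nested level on the pile: within 6 mm and 6 deg, rims under 24.5 mm apart. Pile nested, moved under 40 mm. All released and at rest (all of step 1 and distance of tray_stand from where it was at the start of the episode below 0.012 m and x of tray_bench in the frame of pile_top between -0.006 and 0.006 m and y of tray_bench in the frame of pile_top between -0.006 and 0.006 m and z of tray_bench in the frame of pile_top between 0.019 and 0.0245 m and angle between the y axis of tray_bench and the y axis of pile_top, either way round below 0.1 rad and angle between each of tray_bench, pile_low's own z axis and vertical below 0.06 rad and z of pile_top in the frame of pile_low between 0.019 and 0.0245 m and distance of pile_low from where it was at the start of the episode below 0.04 m and contact force between the fingers and tray_bench below 0.05 N and linear speed of each of fan_1, fan_2, fan_3, tray_bench, pile_top below 0.03 m/s); the robot touches nothing.
It fails at once if the screwdriver is pushed from its place (more than 30 mm) (distance of screwdriver from where it was at the start of the episode above 0.03 m).
It fails at once if the coffee cup is pushed from its place (more than 30 mm) (distance of coffee_cup from where it was at the start of the episode above 0.03 m).
It fails at once if the chassis is pushed from its place (more than 30 mm) (distance of chassis from where it was at the start of the episode above 0.03 m).
It fails at once if a fan or the emptied tray is let fall (free fall of more than about 13 mm) ((linear speed of fan_1 above 0.5 m/s and contact force between anything else and fan_1 below 0.02 N) or (linear speed of fan_2 above 0.5 m/s and contact force between anything else and fan_2 below 0.02 N) or (linear speed of fan_3 above 0.5 m/s and contact force between anything else and fan_3 below 0.02 N) or (linear speed of tray_bench above 0.5 m/s and contact force between anything else and tray_bench below 0.02 N)).
It also fails if it takes over 67 s, if anything falls off the work surface, if the arm or the gripper's body presses on something with over 40 N, if the wrist force passes 120 N, or if a joint passes its speed limit or range.

### The arm

A 6-joint arm with a two-finger parallel gripper is mounted at the origin on the work surface. World frame = base frame: x ahead of the robot, y to its left, z up, the work surface at z = 0. Lengths are in mm, angles in rad, forces in N, time in s.
With the tool pointing down it reaches from about 325 to 850 mm from the base axis. Payload 4.4 kg.
Tool frame: the origin (TCP) lies at the centre of the arm's flange, where the gripper is bolted on; the fingertips stand 199 mm ahead of it and the grasp point (between the pads) lies 180 mm ahead of it; z points along the fingers, y is the line along which they close (so a half turn about z gives the same grasp; the last joint's range is limited). The gripper opens to 94 mm and grips with 3 to 60 N. Pads are 16 mm wide; open, the fingers measure 119 mm over their backs; the gripper's body (75 mm by 177 mm) begins 78 mm behind the grasp point.
Start: joints at [1.194, 0.207, 1.542, -0, 1.393, -0.15], TCP at [129.305, 560.276, 404.647] pointing down, gripper open.
Joint ranges: [-2.73, 2.73], [-0.86, 2.22], [0.23, 2.46], [-1.11, 4.25], [0.08, 2.63], [-2.82, 2.82]. Speed limits (rad/s): [2.79, 2.79, 3.14, 3.14, 3.14, 3.14].

### API

Orientations are given as a 3x3 rotation matrix whose columns are the frame's x, y, z axes.
In Python, from bench import monitor, optics, job_done gives the robot as it stands. The module is installed in compiled form; this text tells all that it offers.
- The arm moves only by the tool send_rows, never from a script. Its argument "rows" is a list of rows, each a list of 5 numbers: the closure, from -1 (fully open) to 1 (shut), then the shift along the world's x, y, z in m, then the turn about the world's z in degrees. In form: [[fingers, dx, dy, dz, turn], ...]. A call has exactly 10 rows; each row shifts and turns the commanded pose from where the row before left it; what a row does not reach is not made up. A row lasts 1/8 s, in which the tool goes at most 62.5 mm and 10.7 degrees, less where a joint would pass 70% of its speed; a pose out of reach is approached as far as the arm can. A call with a gripper value outside its range is refused whole. The fingers move at their own pace and stop on an object; "force" is the grip in N (left out, the last holds). Time passes only in rows, so rows that do not move let the fingers close, or fill a call up. It gives the time, the measured TCP pose, the force, the opening and the grip force at its end, in the units of the state.
- monitor.get_state(): the state, without advancing time (a new reading comes with each control period).
- optics.snapshot(name): name is "scene" or "top" or "wrist"; returns (picture, depth): 384x512x3 uint8, red, green, blue; 384x512 float32, mm along the optical axis (not along the pixel's ray), 0 where there is no reading.
- optics.camera_params(name): a dict with "vfov" (degrees; the focal length in pixels is half the picture's height over the tangent of half this angle, whatever the lens; pixels are square), "cx", "cy" (the principal point, pixels), "distortion" ([k1, k2, p1, p2, k3] as OpenCV has them; the pictures are not rectified), "rvec" (rotation vector, rad) and "tvec" (3), from world to camera coordinates, as OpenCV has them; the wrist camera has in their place "mount" (4x4, takes a point from camera to tool coordinates, whose origin is the TCP and whose axes are the flange's). Camera axes: x right, y down, z forward; pixel columns grow to the right and rows downward; lengths in mm; the calibration is good to about 2 mm. A picture is of the moment at which its call begins: read the wrist's pose just before it. camera_params takes no time and is no camera call.
- job_done(): hands the job in; it is judged then, once.
The state is a dict: "time_s": time; "joint_pos": joint angles; "joint_velocities": joint speeds; "joint_torque": joint torques, N m; "eef_pos": TCP position; "orientation": TCP orientation; "force": force on the tool from outside, world axes, zero at the start; "wrist_torque": the same for the moment, N m; "finger_gap": finger opening in mm; "grip_force": force on a finger pad.
Only numpy, scipy, OpenCV 4.12 (cv2) and the standard library are available. Lean on these libraries where they do the work, as an engineer would, in place of code of your own. Each camera call takes 0.05 s, during which the arm holds its last target. There are 200 camera calls.

## Working session

There is one attempt and no reset: what is moved stays moved. The work goes in short steps, Python scripts to look and compute and a tool call to move; the robot and the scene stay as the last step left them, time stands still between calls to the robot, and variables do not carry over. Pictures are saved under pics/ and viewed, at most 10 in all, crops included, and the job is handed in when it is done.

Besides the shell and the picture viewer there is one more tool, called after "Call:" as a command line: name --pt "numbers of a row" for each row, then --argument value for the rest. send_rows: Moves the arm, as the interface text tells. Its arguments: {"type":"object","properties":{"rows":{"type":"array","items":{"type":"array","items":{"type":"number"}}},"force":{"type":"number"}},"required":["rows"]}

```bash
mkdir -p pics; cat > h.py <<'E'
import numpy as np, cv2
from bench import monitor, optics
def cam(n):
    p=optics.camera_params(n); f=192/np.tan(np.radians(p['vfov'])/2)
    return p,np.array([[f,0,p['cx']],[0,f,p['cy']],[0,0,1.]]),np.array(p['distortion'],float)
def world(n,uv,dep,st=None):
    """uv Nx2 pixels, dep N depths -> world mm"""
    p,K,D=cam(n)
    q=cv2.undistortPoints(np.float64(uv).reshape(-1,1,2),K,D).reshape(-1,2)
    c=np.c_[q,np.ones(len(q))]*np.asarray(dep,float).reshape(-1,1)
    if n=='wrist':
        M=np.array(p['mount']); t=c@M[:3,:3].T+M[:3,3]
        return t@np.array(st['orientation']).T+np.array(st['eef_pos'])
    R=cv2.Rodrigues(np.float64(p['rvec']))[0]
    return (c-np.float64(p['tvec']).ravel())@R
def shot(n):
    st=monitor.get_state(); im,d=optics.snapshot(n)
    v,u=np.mgrid[:384,:512]
    W=world(n,np.c_[u.ravel(),v.ravel()],d.ravel(),st).reshape(384,512,3)
    W[d<=0]=np.nan
    return im,d,W,st
def topdown(W,im,x0,x1,y0,y1,s=1.):
    """highest-point map: rows x decreasing (far up), cols y decreasing"""
    H=int((x1-x0)/s);L=int((y1-y0)/s); Z=np.full((H,L),-50.);C=np.zeros((H,L,3),np.uint8)
    P=W.reshape(-1,3);c=im.reshape(-1,3);ok=~np.isnan(P[:,0]);P=P[ok];c=c[ok];o=np.argsort(P[:,2]);P=P[o];c=c[o]
    r=((x1-P[:,0])/s).astype(int);k=((y1-P[:,1])/s).astype(int);g=(r>=0)&(r<H)&(k>=0)&(k<L)
    Z[r[g],k[g]]=P[g,2];C[r[g],k[g]]=c[g];return Z,C
E
python3 - <<'E'
from h import *
for n in ['top','scene']:
    im,d,W,st=shot(n); np.savez('/tmp/%s.npz'%n,im=im,W=W)
    cv2.imwrite('pics/%s0.png'%n,im[:,:,::-1]); print(n,cam(n)[1][0,0],optics.camera_params(n))
    print(np.nanpercentile(W.reshape(-1,3),[1,50,99],axis=0).round())
print(st)
E
```

```text
top 449.8138644360522 {'vfov': 46.229768695881276, 'cx': 253.44203550424143, 'cy': 189.78914477234102, 'distortion': array([-0.04152776,  0.        ,  0.        ,  0.        ,  0.        ]), 'rvec': array([ 2.14867838, -2.15318035,  0.19102564]), 'tvec': array([  43.47312198,  590.83128284, 1119.39485844])}
[[  107. -1067.  -758.]
 [  589.    34.    -0.]
 [ 1610.  1057.    85.]]
scene 358.245492677684 {'vfov': 56.37775036300409, 'cx': 252.34066442168083, 'cy': 197.39109237893908, 'distortion': array([0.01422343, 0.        , 0.        , 0.        , 0.        ]), 'rvec': array([ 0.74920916,  2.55961079, -1.14920878]), 'tvec': array([ 474.47395996, -179.78614582, 1419.44363264])}
[[-1.397e+03 -1.925e+03 -7.550e+02]
 [ 5.370e+02 -1.760e+02  1.000e+00]
 [ 1.490e+03  6.960e+02  4.430e+02]]
{'time_s': 0.05, 'joint_pos': array([ 1.19354551e+00,  2.07373977e-01,  1.54290797e+00, -4.05191970e-05,
        1.39351977e+00, -1.50531760e-01]), 'joint_velocities': array([ 0.00096631,  0.00141645, -0.00071158,  0.00099851,  0.000685  ,
        0.00161457]), 'joint_torque': array([ 1.89332486e-04, -3.72154999e+01, -2.82565892e+01,  7.01574376e-02,
        3.11279646e-02, -5.14341559e-05]), 'eef_pos': array([129.15042246, 559.94034163, 403.53827956]), 'orientation': array([[-9.74410637e-01,  2.24773904e-01, -7.76666014e-04],
       [ 2.24775057e-01,  9.74408485e-01, -2.06842021e-03],
       [ 2.91863067e-04, -2.19006580e-03, -9.99997559e-01]]), 'force': array([ 0.99152428, -0.24505006, -0.45250393]), 'wrist_torque': array([ 0.01199981,  0.01356735, -0.0325876 ]), 'grip_force': 0.0, 'finger_gap': 93.58400437710874}
```

View pics/top0.png

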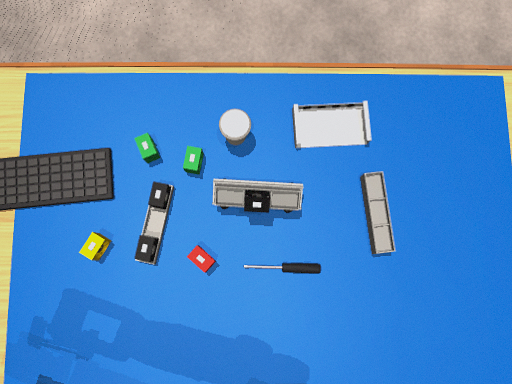

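View pics/scene0.png

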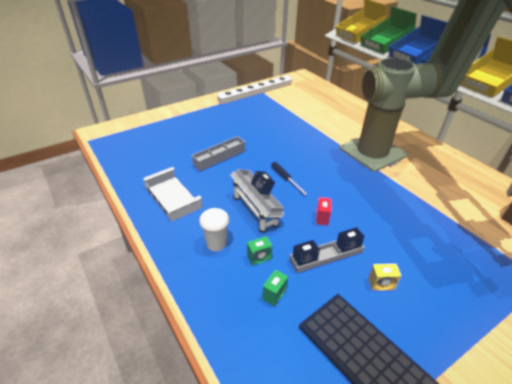

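```bash
python3 - <<'E'
from h import *
d=np.load('/tmp/top.npz');W=d['W'];im=d['im'].astype(int)
def rect(name,box,zlo,zhi,dark=None):
    c0,c1,r0,r1=box; P=W[r0:r1,c0:c1].reshape(-1,3);I=im[r0:r1,c0:c1].reshape(-1,3)
    g=(P[:,2]>zlo)&(P[:,2]<zhi)
    sat=I.max(1)-I.min(1)
    g&=sat<45
    Q=P[g]; (cx,cy),(w,h),a=cv2.minAreaRect(np.float32(Q[:,:2]))
    print(name,len(Q),'c',round(cx,1),round(cy,1),'wh',round(w,1),round(h,1),'a',round(a,2),'z',np.percentile(Q[:,2],[5,50,95]).round(1))
    return Q
rect('benchtray',(125,185,170,275),18,33)
rect('fanfar',(145,178,175,215),60,75); rect('fannear',(130,165,228,270),60,75)
rect('pile',(350,405,160,265),42,56)
rect('pileall',(350,405,160,265),15,56)
Q=rect('standall',(205,310,170,222),60,180)
for b in [(205,240,170,222),(278,310,170,222)]:
    P=W[b[2]:b[3],b[0]:b[1]].reshape(-1,3);g=P[:,2]>62
    # profile z vs x
    for x in range(480,620,8):
        s=g&(abs(P[:,0]-x)<4)
        if s.sum(): print(x,s.sum(),P[s,2].min().round(1),np.median(P[s,2]).round(1),P[s,2].max().round(1),P[s,1].min().round(1),P[s,1].max().round(1))
rect('standfan',(240,275,180,222),118,150)
rect('driver',(238,330,255,280),8,50);rect('cup',(210,260,100,155),100,125)
E
```

```text
benchtray 299 c 508.7 300.6 wh 50.5 209.2 a 77.88 z [19.1 24.7 30.3]
fanfar 338 c 576.6 285.4 wh 37.4 57.9 a 78.32 z [63.6 67.7 71.2]
fannear 360 c 441.8 314.9 wh 36.7 59.8 a 78.41 z [63.6 67.6 70.8]
pile 352 c 533.9 -283.0 wh 210.3 50.4 a 5.49 z [42.9 47.4 52.1]
pileall 1751 c 533.6 -282.8 wh 210.9 50.7 a 5.62 z [24.3 30.7 49.2]
standall 2441 c 567.5 33.7 wh 225.5 81.6 a 86.94 z [ 68.7  83.9 132.8]
544 24 78.1 83.0 86.1 79.2 129.2
552 62 65.9 77.2 87.6 79.3 147.4
560 97 62.8 69.0 89.5 79.3 147.8
568 80 65.9 73.3 93.1 79.3 145.1
576 89 64.4 76.2 101.3 79.3 145.4
584 100 68.4 79.7 103.7 79.1 145.2
592 100 73.3 96.7 106.5 79.0 144.9
600 81 74.3 86.8 96.9 79.2 144.9
608 64 76.2 84.5 92.5 79.2 144.6
616 21 69.9 82.2 85.6 97.0 144.4
536 32 79.1 83.9 87.6 -67.9 -17.8
544 52 62.2 74.9 87.4 -77.0 -18.1
552 88 63.0 70.4 91.5 -74.5 -19.1
560 73 63.1 73.9 93.6 -78.4 -18.7
568 77 62.2 76.6 100.7 -78.6 -18.8
576 96 73.2 80.3 108.6 -76.0 -18.7
584 72 73.8 96.0 108.2 -80.1 -17.0
592 81 74.6 87.6 98.5 -80.7 -17.9
600 66 79.9 84.3 90.2 -79.6 -18.3
608 8 71.8 82.4 86.3 -55.2 -21.1
standfan 412 c 547.6 36.4 wh 60.0 42.3 a 85.28 z [121.2 129.9 137.4]
driver 420 c 391.5 -30.5 wh 194.7 23.2 a 89.69 z [13.5 21.6 27.2]
cup 783 c 749.2 90.6 wh 78.1 78.5 a 89.94 z [103.7 109.2 112.7]
```

```bash
python3 -c "
from h import *
p,K,D=cam('wrist');print(K[0,0],p['mount'],D)
s=np.load('/tmp/top.npz')
"
```

```text
297.0704796652561 [[ 7.24376420e-04 -9.62033445e-01 -2.72930623e-01  7.95701970e+01]
 [ 9.99999237e-01  4.23809950e-04  1.16020884e-03 -1.05207048e+00]
 [-1.00048899e-03 -2.72931256e-01  9.62033019e-01  2.06743556e+01]
 [ 0.00000000e+00  0.00000000e+00  0.00000000e+00  1.00000000e+00]] [-0.05065771  0.          0.          0.          0.        ]
```

Call:
send_rows --pt "-1 0.036 -0.046 0 0" --pt "-1 0.036 -0.046 0 0" --pt "-1 0.036 -0.046 0 0" --pt "-1 0.036 -0.046 0 0" --pt "-1 0.036 -0.046 0 0" --pt "-1 0.036 -0.046 0 0" --pt "-1 0.036 -0.046 0 0" --pt "-1 0.036 -0.046 0 0" --pt "-1 0.036 -0.046 0 0" --pt "-1 0 0 0 0" --force 20

```text
time_s: 1.35
eef_pos: [455.1, 143.4, 404.3]
orientation: [[-0.973, 0.231, -0.0], [0.231, 0.973, -0.001], [0.0, -0.001, -1.0]]
force: [-0.2, 1.1, 0.3]
finger_gap: 94.0
grip_force: 0.0
```

```bash
python3 - <<'E'
from h import *
im,d,W,st=shot('wrist'); np.savez('/tmp/w1.npz',im=im,W=W); cv2.imwrite('pics/w1.png',im[:,:,::-1])
E
```

```text
(no output)
```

View pics/w1.png

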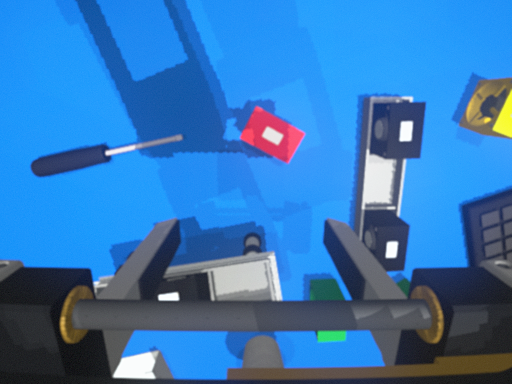

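Call:
send_rows --pt "-1 0.04 -0.024 0.01 0" --pt "-1 0.05 -0.024 0.01 0" --pt "-1 0.05 -0.024 0.01 0" --pt "-1 0.04 -0.022 0.01 0" --pt "-1 0 0 0 0" --pt "-1 0 0 0 0" --pt "-1 0 0 0 0" --pt "-1 0 0 0 0" --pt "-1 0 0 0 0" --pt "-1 0 0 0 0"

```text
time_s: 2.65
eef_pos: [633.1, 52.4, 444.8]
orientation: [[-0.974, 0.225, 0.0], [0.225, 0.974, -0.0], [-0.0, 0.0, -1.0]]
force: [0.1, 0.3, 0.0]
finger_gap: 93.9
grip_force: 0.0
```

```bash
python3 - <<'E'
from h import *
im,d,W,st=shot('wrist'); np.savez('/tmp/w2.npz',im=im,W=W,p=st['eef_pos'],R=st['orientation']); cv2.imwrite('pics/w2.png',im[:,:,::-1]);print(st['eef_pos'],st['time_s'])
E
```

```text
[633.09653302  52.41650343 444.79844988] 2.65
```

View pics/w2.png

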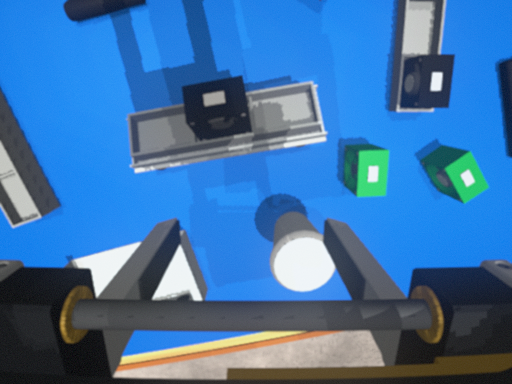

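```bash
cat > fit.py <<'E'
from h import *
d=np.load('/tmp/w2.npz');W=d['W'];im=d['im'].astype(int)
P=W[70:180,115:340].reshape(-1,3);I=im[70:180,115:340].reshape(-1,3)
ok=P[:,2]>62; P=P[ok];I=I[ok]
c25,s25=np.cos(np.radians(25)),np.sin(np.radians(25))
def frame(x,y,yaw,z=70.):
    c,s=np.cos(yaw),np.sin(yaw)
    Rz=np.array([[c,-s,0],[s,c,0],[0,0,1]])
    # x' rises to +x: (cos25,0,sin25); z' leans to -x
    R=Rz@np.array([[c25,0,-s25],[0,1,0],[s25,0,c25]])
    return R,np.array([x,y,z])
if __name__=='__main__':
    x,y,yaw,z=568,34,-0.06,70
    for it in range(6):
        R,o=frame(x,y,yaw,z);T=(P-o)@R
        lum=I.max(1)
        fl=(lum>90)&(abs(T[:,0])<16)&(abs(T[:,2]-8)<5)&(abs(abs(T[:,1])-69)<25)
        A=np.c_[T[fl][:,:2],np.ones(fl.sum())];co=np.linalg.lstsq(A,T[fl][:,2]-8,rcond=None)[0]
        rim=(T[:,2]>22)&(T[:,2]<32)&(abs(T[:,0])<32)&(abs(T[:,1])<112)&(lum>90)&(abs(T[:,1])>38)
        (a,b),(w,h),an=cv2.minAreaRect(np.float32(T[rim][:,:2]))
        an=np.radians((an+45)%90-45)
        print(fl.sum(),rim.sum(),'floor plane',co.round(3),'rect',round(a,1),round(b,1),round(w,1),round(h,1),round(np.degrees(an),2))
        sh=R@np.array([a,b,0]); x+=sh[0];y+=sh[1];yaw+=an
        z+=co[2]/1.1
    print(x,y,np.degrees(yaw),z)
    # profile across
    for lo,hi in [(45,95),(-95,-45)]:
      g=(T[:,1]>lo)&(T[:,1]<hi)
      for u in range(-34,35,4):
        s=g&(abs(T[:,0]-u)<2)
        if s.sum(): print(lo,u,s.sum(),np.percentile(T[s,2],[5,50,95]).round(1))
    f=(I.max(1)<80)&(T[:,2]>55)
    print('fan',np.percentile(T[f],[2,50,98],axis=0).round(1))
E
python3 fit.py
```

```text
2213 1011 floor plane [ 6.000e-03  1.000e-03 -3.203e+00] rect 4.0 -0.4 51.4 211.1 0.02
2237 1410 floor plane [0.007 0.001 0.954] rect 2.1 0.0 51.7 211.1 0.01
2131 1410 floor plane [0.007 0.001 0.972] rect -0.0 0.0 51.7 211.1 0.0
2106 1340 floor plane [0.007 0.001 0.175] rect -0.4 0.0 51.7 211.1 0.0
2123 1303 floor plane [ 0.007  0.001 -0.115] rect -0.1 0.0 51.7 211.1 0.0
2131 1312 floor plane [ 0.007  0.001 -0.073] rect 0.0 0.0 51.7 211.1 0.0
572.9723872490488 33.299344219431404 -3.4116600494824625 68.82727457598241
45 -26 45 [25.7 26.8 27.5]
45 -22 491 [ 7.5 18.1 27.4]
45 -18 145 [6.8 7.9 8.9]
45 -14 139 [6.6 7.8 8.9]
45 -10 143 [6.8 8.1 9.1]
45 -6 140 [6.5 7.9 9.1]
45 -2 138 [7.  8.1 8.9]
45 2 149 [6.8 8.  9.2]
45 6 146 [6.9 8.1 9.3]
45 10 150 [7.1 8.1 9.2]
45 14 96 [7.2 8.1 9.2]
45 22 163 [-0.6 26.3 27.9]
45 26 342 [-0.2 15.3 26.7]
45 30 247 [-0.3  8.4 12.7]
45 34 173 [-13.4  -0.1   1.4]
-95 -26 42 [25.6 26.7 27.6]
-95 -22 466 [ 7.4 17.5 27.4]
-95 -18 135 [6.8 7.7 8.7]
-95 -14 128 [6.9 7.9 8.8]
-95 -10 136 [6.8 7.9 9.1]
-95 -6 135 [6.6 7.8 9. ]
-95 -2 134 [6.7 7.8 9.1]
-95 2 135 [6.7 7.9 9. ]
-95 6 131 [6.8 7.9 8.9]
-95 10 141 [6.7 7.9 9. ]
-95 14 88 [7.1 7.9 9.1]
-95 22 185 [-0.8 23.4 27.8]
-95 26 286 [-0.1 16.  27.2]
-95 30 240 [-0.6  7.7 12.4]
-95 34 150 [-14.3  -0.3   0.7]
fan [[-20.4 -27.8  59.2]
 [  1.    0.8  67.9]
 [ 16.3  29.5  69.2]]
```

```bash
python3 - <<'E'
from h import *
def r(n,f,box,zl,zh,lo,hi):
    d=np.load(f);c0,c1,r0,r1=box;P=d['W'][r0:r1,c0:c1].reshape(-1,3);I=d['im'][r0:r1,c0:c1].reshape(-1,3).astype(int)
    g=(P[:,2]>zl)&(P[:,2]<zh)&(I.max(1)-I.min(1)<60)&(I.max(1)>=lo)
    Q=P[g];(a,b),(w,h),an=cv2.minAreaRect(np.float32(Q[:,:2]));print(n,g.sum(),round(a,1),round(b,1),round(w,1),round(h,1),round(an,1),np.median(Q[:,2]).round(1))
r('far w2','/tmp/w2.npz',(385,470,40,125),64,73,0,255)
r('far w1','/tmp/w1.npz',(350,425,195,285),64,73,0,255)
r('near w1','/tmp/w1.npz',(355,440,90,170),64,73,0,255)
r('bench rim w1','/tmp/w1.npz',(345,440,85,285),22,31,90,255)
r('pile w2','/tmp/w2.npz',(0,70,60,240),44,53,60,255)
E
```

```text
far w2 1648 575.0 283.8 38.3 59.2 78.9 67.5
far w1 1283 574.7 284.1 37.0 59.7 80.1 67.5
near w1 1501 440.2 313.4 37.9 60.3 78.1 67.5
bench rim w1 1004 503.8 300.7 51.6 201.6 77.8 26.1
pile w2 533 577.2 -278.7 117.9 52.1 6.2 47.2
```

Call:
send_rows --pt "-1 -0.0097 0.0386 -0.019 0.8" --pt "-1 -0.0097 0.0386 -0.019 0" --pt "-1 -0.0097 0.0386 -0.019 0" --pt "-1 -0.0097 0.0386 -0.019 0" --pt "-1 -0.0097 0.0386 -0.019 0" --pt "-1 -0.0097 0.0386 -0.019 0" --pt "-1 0 0 0 0" --pt "-1 0 0 -0.035 0" --pt "-1 0 0 -0.04 0" --pt "-1 0 0 -0.02 0"

```text
time_s: 3.95
eef_pos: [574.9, 282.7, 233.8]
orientation: [[-0.977, 0.212, -0.002], [0.212, 0.977, -0.001], [0.002, -0.002, -1.0]]
force: [-0.3, 0.5, 0.5]
finger_gap: 94.4
grip_force: 0.0
```

Call:
send_rows --pt "0 0 0 0 0" --pt "0.4 0 0 0 0" --pt "1 0 0 0 0" --pt "1 0 0 0 0" --pt "1 0 0 0 0" --pt "1 0 0 0 0" --pt "1 0 0 0 0" --pt "1 0 0 0 0" --pt "1 0 0 0 0" --pt "1 0 0 0.005 0" --force 25

```text
time_s: 5.2
eef_pos: [574.5, 283.6, 239.6]
orientation: [[-0.977, 0.211, -0.002], [0.211, 0.977, -0.001], [0.002, -0.001, -1.0]]
force: [-0.4, 0.6, -2.4]
finger_gap: 38.0
grip_force: 25.0
```

Call:
send_rows --pt "1 0 0 0.03 0" --pt "1 0 0 0.041 0" --pt "1 -0.00125 -0.0226 0.005 -10.15" --pt "1 -0.00125 -0.0226 0.005 -10.15" --pt "1 -0.00125 -0.0226 0.005 -10.15" --pt "1 -0.00125 -0.0226 0.005 -10.15" --pt "1 -0.00125 -0.0226 0.005 -10.15" --pt "1 -0.00125 -0.0226 0.005 -10.15" --pt "1 -0.00125 -0.0226 0.005 -10.15" --pt "1 -0.00125 -0.0226 0.005 -10.15"

```text
time_s: 6.45
eef_pos: [564.6, 102.1, 351.2]
orientation: [[0.065, 0.998, -0.002], [0.998, -0.065, -0.001], [-0.001, -0.002, -1.0]]
force: [-0.5, 0.5, -1.6]
finger_gap: 38.0
grip_force: 25.0
```

Call:
send_rows --pt "1 0 0 0 0" --pt "1 0 0 0 0" --pt "1 0 0 -0.01 0" --pt "1 0 0 -0.01 0" --pt "1 0 0 -0.005 0" --pt "1 0 0 -0.002 0" --pt "1 0 0 0 0" --pt "1 0 0 0 0" --pt "1 0 0 0 0" --pt "1 0 0 0 0"

```text
time_s: 7.7
eef_pos: [565.2, 103.0, 324.9]
orientation: [[0.059, 0.998, 0.0], [0.998, -0.059, 0.0], [0.0, 0.0, -1.0]]
force: [0.5, 0.3, -1.3]
finger_gap: 37.7
grip_force: 25.0
```

```bash
python3 - <<'E'
from h import *
s=monitor.get_state();print(s['eef_pos'],s['orientation'],s['joint_pos'],s['force'])
im,d,W,st=shot('wrist'); np.savez('/tmp/w3.npz',im=im,W=W); cv2.imwrite('pics/w3.png',im[:,:,::-1])
E
```

```text
[565.17524643 103.04548574 324.90351187] [[ 5.92451516e-02  9.98243356e-01  4.62480253e-04]
 [ 9.98243462e-01 -5.92451720e-02  3.04875886e-05]
 [ 5.78337549e-05  4.59861647e-04 -9.99999893e-01]] [2.97253846e-02 2.81767554e-01 1.62198117e+00 1.77036825e-05
 1.23738075e+00 8.89994726e-02] [ 0.47310856  0.28084879 -1.2741293 ]
```

View pics/w3.png

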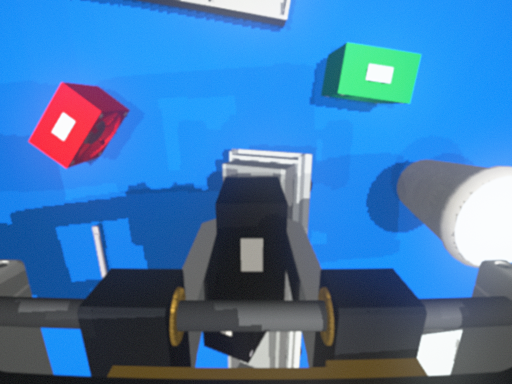

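Call:
send_rows --pt "1 0 0 -0.004 0" --pt "1 0 0 -0.004 0" --pt "1 0 0 -0.001 0" --pt "1 0 0 -0.001 0" --pt "1 0 0 -0.001 0" --pt "1 0 0 -0.001 0" --pt "1 0 0 -0.001 0" --pt "1 0 0 0 0" --pt "1 0 0 0 0" --pt "1 0 0 0 0"

```text
time_s: 9.0
eef_pos: [565.1, 103.1, 311.7]
orientation: [[0.059, 0.998, 0.0], [0.998, -0.059, -0.0], [-0.0, 0.0, -1.0]]
force: [-0.1, 0.4, -1.1]
finger_gap: 37.9
grip_force: 25.0
```

Call:
send_rows --pt "1 0 0 -0.001 0" --pt "1 0 0 0 0" --pt "1 0 0 -0.001 0" --pt "1 0 0 0 0" --pt "1 0 0 0 0" --pt "1 0 0 0 0" --pt "1 0 0 0 0" --pt "1 0 0 0 0" --pt "1 0 0 0 0" --pt "1 0 0 0 0" --force 8

```text
time_s: 10.25
eef_pos: [565.3, 103.1, 309.8]
orientation: [[0.059, 0.998, 0.001], [0.998, -0.059, -0.0], [0.0, 0.001, -1.0]]
force: [2.8, 0.1, -1.0]
finger_gap: 38.2
grip_force: 8.0
```

Call:
send_rows --pt "0.1 0.0005 0 0 0" --pt "0.08 -0.001 0 0 0" --pt "0.04 -0.001 0 0 0" --pt "0.0 -0.001 0 0 0" --pt "-0.04 -0.001 0 0 0" --pt "-0.08 -0.001 0 0 0" --pt "-0.12 -0.001 0 0 0" --pt "-0.16 -0.001 0 0 0" --pt "-0.2 -0.001 0 0 0" --pt "-0.24 -0.001 0 0 0"

```text
time_s: 11.5
eef_pos: [556.5, 103.1, 309.6]
orientation: [[0.059, 0.998, -0.0], [0.998, -0.059, 0.0], [0.0, -0.0, -1.0]]
force: [0.3, 0.0, 0.2]
finger_gap: 57.9
grip_force: 0.0
```

Call:
send_rows --pt "-0.28 -0.001 0 0 0" --pt "-0.32 -0.001 0 0 0" --pt "-0.36 -0.001 0 0 0" --pt "-0.4 -0.001 0 0 0" --pt "-0.44 -0.001 0 0 0" --pt "-0.48 -0.001 0 0 0" --pt "-0.52 -0.001 0 0 0" --pt "-0.56 -0.001 0 0 0" --pt "-0.6 -0.001 0 0 0" --pt "-0.6 0 0 0 0"

```text
time_s: 12.75
eef_pos: [547.5, 103.1, 309.7]
orientation: [[0.059, 0.998, 0.0], [0.998, -0.059, 0.0], [0.0, 0.0, -1.0]]
force: [0.0, -0.1, 0.5]
finger_gap: 74.4
grip_force: 0.0
```

```bash
python3 - <<'E'
from h import *
im,d,W,st=shot('scene'); cv2.imwrite('pics/s4.png',cv2.resize(im[150:260,180:380,::-1],None,fx=3,fy=3))
im,d,W,st=shot('wrist'); cv2.imwrite('pics/w4.png',im[:,:,::-1])
E
```

```text
(no output)
```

View pics/w4.png

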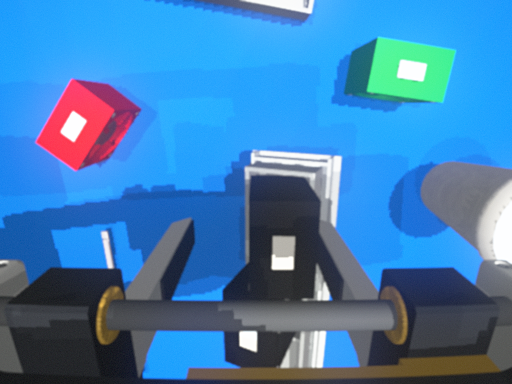

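```bash
cat > tilt.py <<'E'
from h import *
from fit import frame
R,o=frame(573,33.3,np.radians(-3.41),68.8)
def fan(W,im,lo,hi,nm):
    T=(W.reshape(-1,3)-o)@R; I=im.reshape(-1,3).astype(int)
    g=(T[:,1]>lo)&(T[:,1]<hi)&(abs(T[:,0])<60)&(T[:,2]>50)&(T[:,2]<85)&(I.max(1)<75)
    Q=T[g]; A=np.c_[Q[:,:2],np.ones(len(Q))]
    for _ in range(5):
        co=np.linalg.lstsq(A,Q[:,2],rcond=None)[0]; r=abs(Q[:,2]-A@co); k=r<max(1.5,1.5*np.median(r)); Q=Q[k];A=A[k]
    print(nm,len(Q),'top slope x,y deg',np.degrees(np.arctan(co[:2])).round(1),'range',Q.min(0).round(1),Q.max(0).round(1))
if __name__=='__main__':
    for c in ['wrist','top']:
        im,d,W,st=shot(c)
        for lo,hi,nm in [(38,102,'left'),(-33,33,'mid'),(-102,-38,'right')]:
            try: fan(W,im,lo,hi,c+' '+nm)
            except Exception as e: print(nm,e)
E
python3 tilt.py
```

```text
wrist left 3677 top slope x,y deg [-22.4  -0.6] range [ 1.6 38.1 62.3] [39.  98.7 78. ]
wrist mid 1189 top slope x,y deg [ 0.4 -2.6] range [-21.2 -28.3  64.2] [15.9 31.5 69.2]
right zero-size array to reduction operation minimum which has no identity
top left 1 top slope x,y deg [-7.2 52.1] range [-3.9 39.3 51. ] [-3.9 39.3 51. ]
top mid 107 top slope x,y deg [-0.2 -0.2] range [-20.1 -28.   65.5] [17.4 31.7 68.5]
right zero-size array to reduction operation minimum which has no identity
  return _methods._mean(a, axis=axis, dtype=dtype,
  ret = ret.dtype.type(ret / rcount)
```

View pics/s4.png

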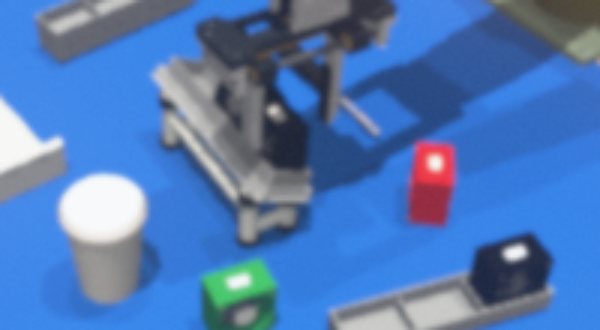

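Call:
send_rows --pt "-0.6 0 0 0.008 0" --pt "-0.6 -0.001 0 0 0" --pt "-0.6 -0.002 0 0 0" --pt "-0.6 -0.002 0 0 0" --pt "-0.6 -0.002 0 0 0" --pt "-0.6 -0.002 0 0 0" --pt "-0.6 -0.001 0 0 0" --pt "-0.6 -0.001 0 0 0" --pt "-0.6 0 0 0 0" --pt "-0.6 0 0 0 0"

```text
time_s: 14.2
eef_pos: [536.7, 103.1, 317.7]
orientation: [[0.059, 0.998, 0.0], [0.998, -0.059, 0.0], [0.0, 0.0, -1.0]]
force: [-0.0, -0.0, -0.4]
finger_gap: 75.3
grip_force: 0.0
```

```bash
python3 tilt.py 2>/dev/null
```

```text
wrist left 3814 top slope x,y deg [-0.3 -0.2] range [-22.2  38.   66.3] [29.1 98.7 69.5]
wrist mid 1232 top slope x,y deg [-0.3 -0.9] range [-21.8 -28.5  65.7] [15.4 31.6 69.3]
right zero-size array to reduction operation minimum which has no identity
left zero-size array to reduction operation minimum which has no identity
top mid 88 top slope x,y deg [-0.8  0.6] range [-20.4 -27.4  65.8] [17.8 31.4 69.3]
right zero-size array to reduction operation minimum which has no identity
```

Call:
send_rows --pt "-0.6 0 0 0.015 0" --pt "-0.8 0 0 0.025 0" --pt "-1 -0.012 0.0263 0 10.15" --pt "-1 -0.012 0.0263 0 10.15" --pt "-1 -0.012 0.0263 0 10.15" --pt "-1 -0.012 0.0263 0 10.15" --pt "-1 -0.012 0.0263 0 10.15" --pt "-1 -0.012 0.0263 0 10.15" --pt "-1 -0.012 0.0263 0 10.15" --pt "-1 -0.012 0.0263 0 10.15"

```text
time_s: 15.55
eef_pos: [440.4, 314.4, 359.0]
orientation: [[-0.979, 0.205, 0.002], [0.205, 0.979, 0.001], [-0.001, 0.001, -1.0]]
force: [0.9, -0.5, 0.2]
finger_gap: 94.3
grip_force: 0.0
```

Call:
send_rows --pt "-1 0 0 -0.04 0" --pt "-1 0 0 -0.045 0" --pt "-1 0 0 -0.03 0" --pt "-1 0 0 -0.007 0" --pt "-1 0 0 0 0" --pt "-1 0 0 0 0" --pt "1 0 0 0 0" --pt "1 0 0 0 0" --pt "1 0 0 0 0" --pt "1 0 0 0 0" --force 25

```text
time_s: 16.8
eef_pos: [440.6, 313.5, 235.7]
orientation: [[-0.977, 0.211, 0.0], [0.211, 0.977, 0.0], [-0.0, 0.0, -1.0]]
force: [-0.3, -0.4, 0.3]
finger_gap: 57.5
grip_force: 0.0
```

Call:
send_rows --pt "1 0 0 0 0" --pt "1 0 0 0 0" --pt "1 0 0 0 0" --pt "1 0 0 0.005 0" --pt "1 0 0 0 0" --pt "1 0 0 0 0" --pt "1 0 0 0 0" --pt "1 0 0 0 0" --pt "1 0 0 0 0" --pt "1 0 0 0 0"

```text
time_s: 18.05
eef_pos: [440.6, 313.5, 240.6]
orientation: [[-0.977, 0.211, 0.0], [0.211, 0.977, -0.0], [-0.0, -0.0, -1.0]]
force: [0.6, -0.3, -1.2]
finger_gap: 38.1
grip_force: 25.0
```

Call:
send_rows --pt "1 0 0 0.03 0" --pt "1 0 0 0.05 0" --pt "1 0.01464 -0.04355 0.02 -10.15" --pt "1 0.01464 -0.04355 0.02 -10.15" --pt "1 0.01464 -0.04355 0.02 -10.15" --pt "1 0.01464 -0.04355 0 -10.15" --pt "1 0.01464 -0.04355 0 -10.15" --pt "1 0.01464 -0.04355 0 -10.15" --pt "1 0.01464 -0.04355 0 -10.15" --pt "1 0.01464 -0.04355 0 -10.15"

```text
time_s: 19.3
eef_pos: [557.9, -36.4, 380.7]
orientation: [[0.065, 0.998, 0.0], [0.998, -0.065, 0.0], [0.0, 0.0, -1.0]]
force: [0.8, 0.6, -1.4]
finger_gap: 37.7
grip_force: 25.0
```

Call:
send_rows --pt "1 0 0 0 0" --pt "1 0 0 0 0" --pt "1 0 0 -0.02 0" --pt "1 0 0 -0.02 0" --pt "1 0 0 -0.01 0" --pt "1 0 0 -0.006 0" --pt "1 0 0 0 0" --pt "1 0 0 0 0" --pt "1 0 0 0 0" --pt "1 0 0 0 0"

```text
time_s: 20.55
eef_pos: [557.9, -35.0, 325.1]
orientation: [[0.059, 0.998, 0.001], [0.998, -0.059, -0.0], [-0.0, 0.001, -1.0]]
force: [-0.2, -0.4, -1.1]
finger_gap: 37.9
grip_force: 25.0
```

Call:
send_rows --pt "1 0 0 -0.004 0" --pt "1 0 0 -0.004 0" --pt "1 0 0 -0.002 0" --pt "1 0 0 -0.001 0" --pt "1 0 0 -0.001 0" --pt "1 0 0 -0.001 0" --pt "1 0 0 -0.001 0" --pt "1 0 0 0 0" --pt "1 0 0 0 0" --pt "1 0 0 0 0" --force 8

```text
time_s: 21.8
eef_pos: [557.8, -34.9, 310.7]
orientation: [[0.059, 0.998, 0.0], [0.998, -0.059, -0.0], [-0.0, 0.0, -1.0]]
force: [-0.4, 0.2, -1.7]
finger_gap: 37.8
grip_force: 8.0
```

Same release as before: open with the far finger staying put, then tip the fan towards the robot.

Call:
send_rows --pt "0.1 0 0 -0.001 0" --pt "0.08 -0.001 0 0 0" --pt "0.04 -0.001 0 0 0" --pt "0.0 -0.001 0 0 0" --pt "-0.04 -0.001 0 0 0" --pt "-0.08 -0.001 0 0 0" --pt "-0.12 -0.001 0 0 0" --pt "-0.16 -0.001 0 0 0" --pt "-0.2 -0.001 0 0 0" --pt "-0.24 -0.001 0 0 0"

```text
time_s: 23.05
eef_pos: [548.7, -34.9, 309.6]
orientation: [[0.059, 0.998, -0.0], [0.998, -0.059, 0.0], [0.0, -0.0, -1.0]]
force: [-0.2, -0.1, 0.0]
finger_gap: 58.2
grip_force: 0.0
```

Call:
send_rows --pt "-0.28 -0.001 0 0 0" --pt "-0.32 -0.001 0 0 0" --pt "-0.36 -0.001 0 0 0" --pt "-0.4 -0.001 0 0 0" --pt "-0.44 -0.001 0 0 0" --pt "-0.48 -0.001 0 0 0" --pt "-0.52 -0.001 0 0 0" --pt "-0.56 -0.001 0 0 0" --pt "-0.6 -0.001 0 0 0" --pt "-0.6 0 0 0.008 0"

```text
time_s: 24.3
eef_pos: [539.3, -34.8, 317.2]
orientation: [[0.059, 0.998, -0.002], [0.998, -0.059, 0.0], [0.0, -0.002, -1.0]]
force: [-0.6, -0.7, 0.3]
finger_gap: 75.2
grip_force: 0.0
```

Call:
send_rows --pt "-0.6 -0.001 0 0 0" --pt "-0.6 -0.001 0 0 0" --pt "-0.6 -0.002 0 0 0" --pt "-0.6 -0.002 0 0 0" --pt "-0.6 -0.002 0 0 0" --pt "-0.6 -0.002 0 0 0" --pt "-0.6 -0.001 0 0 0" --pt "-0.6 -0.001 0 0 0" --pt "-0.6 0 0 0 0" --pt "-0.6 0 0 0 0"

```text
time_s: 25.55
eef_pos: [527.8, -34.9, 317.7]
orientation: [[0.059, 0.998, 0.0], [0.998, -0.059, -0.0], [-0.0, 0.0, -1.0]]
force: [0.2, -0.2, -0.3]
finger_gap: 75.0
grip_force: 0.0
```

```bash
python3 tilt.py 2>/dev/null
```

```text
wrist left 722 top slope x,y deg [-3.   6.3] range [-6.8 38.  65.2] [15.7 57.8 69.8]
wrist mid 2572 top slope x,y deg [-2.1  0.1] range [-15.6 -29.5  66.1] [15.7 30.5 69.6]
wrist right 1949 top slope x,y deg [-0.7 -1. ] range [-22.  -76.6  66.1] [ 27.4 -38.8  69.4]
top left 187 top slope x,y deg [-1.3 -0.3] range [-20.7  39.3  65.2] [18.3 99.3 69. ]
top mid 169 top slope x,y deg [-2.   0.5] range [-19.8 -22.8  65.4] [18.5 31.6 69.3]
right zero-size array to reduction operation minimum which has no identity
```

Call:
send_rows --pt "-0.6 0 0 0.02 0" --pt "-0.8 0 0 0.03 0" --pt "-1 -0.0026 0.04175 0 10.15" --pt "-1 -0.0026 0.04175 0 10.15" --pt "-1 -0.0026 0.04175 0 10.15" --pt "-1 -0.0026 0.04175 0 10.15" --pt "-1 -0.0026 0.04175 0 10.15" --pt "-1 -0.0026 0.04175 0 10.15" --pt "-1 -0.0026 0.04175 0 10.15" --pt "-1 -0.0026 0.04175 0 10.15"

```text
time_s: 26.9
eef_pos: [506.7, 300.5, 367.6]
orientation: [[-0.979, 0.205, 0.0], [0.205, 0.979, -0.0], [-0.0, -0.0, -1.0]]
force: [-0.3, 0.2, -0.1]
finger_gap: 93.9
grip_force: 0.0
```

Call:
send_rows --pt "-1 0 0 -0.02 0" --pt "-1 0 0 0 0" --pt "-1 0 0 0 0" --pt "-1 0 0 0 0" --pt "-1 0 0 0 0" --pt "-1 0 0 0 0" --pt "-1 0 0 0 0" --pt "-1 0 0 0 0" --pt "-1 0 0 0 0" --pt "-1 0 0 0 0"

```text
time_s: 28.15
eef_pos: [506.9, 299.1, 347.6]
orientation: [[-0.977, 0.211, -0.0], [0.211, 0.977, -0.0], [0.0, -0.0, -1.0]]
force: [-0.9, 0.5, -0.4]
finger_gap: 94.0
grip_force: 0.0
```

```bash
python3 - <<'E'
from h import *
im,d,W,st=shot('wrist'); np.savez('/tmp/w5.npz',im=im,W=W); cv2.imwrite('pics/w5.png',im[:,:,::-1])
print(st['eef_pos'])
def r(n,im,W,zl,zh,xl,xh,yl,yh):
    P=W.reshape(-1,3);I=im.reshape(-1,3).astype(int)
    g=(P[:,2]>zl)&(P[:,2]<zh)&(I.max(1)-I.min(1)<60)&(I.max(1)>60)&(P[:,0]>xl)&(P[:,0]<xh)&(P[:,1]>yl)&(P[:,1]<yh)
    Q=P[g];(a,b),(w,h),an=cv2.minAreaRect(np.float32(Q[:,:2]));print(n,g.sum(),round(a,1),round(b,1),round(w,1),round(h,1),round(an,1),np.median(Q[:,2]).round(1))
r('bench wrist',im,W,22,31,380,640,230,370)
im,d,W,st=shot('top')
r('bench top',im,W,20,31,380,640,230,370)
r('pile top',im,W,44,54,400,660,-350,-210)
E
python3 tilt.py 2>/dev/null
```

```text
[506.90533966 299.11149713 347.60139225]
bench wrist 1480 506.9 298.5 50.1 209.8 77.6 26.2
bench top 120 509.6 299.2 51.3 210.1 77.4 25.4
pile top 288 533.8 -283.2 209.8 51.2 5.8 47.8
left zero-size array to reduction operation minimum which has no identity
mid zero-size array to reduction operation minimum which has no identity
right zero-size array to reduction operation minimum which has no identity
top left 184 top slope x,y deg [-1.8  0.3] range [-20.2  39.5  65. ] [18.4 99.  68.9]
top mid 183 top slope x,y deg [-2.   0.1] range [-20.4 -28.3  64.9] [17.7 31.4 69.2]
top right 174 top slope x,y deg [-1.3 -0.5] range [-19.9 -97.7  65.4] [ 17.9 -38.   69.1]
```

View pics/w5.png

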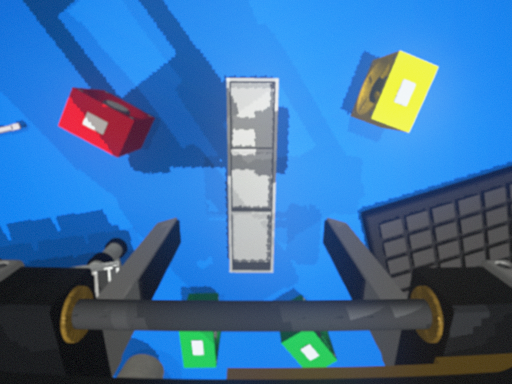

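Call:
send_rows --pt "-1 0 -0.0006 -0.05 0" --pt "-1 0 0 -0.05 0" --pt "-1 0 0 -0.03 0" --pt "-1 0 0 -0.012 0" --pt "-1 0 0 0 0" --pt "1 0 0 0 0" --pt "1 0 0 0 0" --pt "1 0 0 0 0" --pt "1 0 0 0 0" --pt "1 0 0 0 0" --force 20

```text
time_s: 29.6
eef_pos: [507.0, 298.5, 205.9]
orientation: [[-0.977, 0.211, 0.0], [0.211, 0.977, 0.0], [-0.0, 0.0, -1.0]]
force: [0.4, 0.2, 1.1]
finger_gap: 49.9
grip_force: 20.0
```

Call:
send_rows --pt "1 0 0 0 0" --pt "1 0 0 0 0" --pt "1 0 0 0.01 0" --pt "1 0 0 0.02 0" --pt "1 0 0 0.05 0" --pt "1 0 0 0.05 0" --pt "1 0 0 0.04 0" --pt "1 0 0 0 0" --pt "1 0 0 0 0" --pt "1 0 0 0 0"

```text
time_s: 30.85
eef_pos: [506.2, 298.1, 373.3]
orientation: [[-0.977, 0.211, -0.004], [0.211, 0.977, -0.002], [0.004, -0.003, -1.0]]
force: [0.7, 0.1, -1.8]
finger_gap: 49.2
grip_force: 20.0
```

Call:
send_rows --pt "1 0.003 -0.02 0 2" --pt "1 0.003 -0.045 0 2" --pt "1 0.003 -0.06 0 2" --pt "1 0.003 -0.06 0 2" --pt "1 0.003 -0.06 0 2" --pt "1 0.003 -0.06 0 2" --pt "1 0.003 -0.06 0 2" --pt "1 0.003 -0.055 0 2" --pt "1 0.003 -0.04 0 2" --pt "1 0 -0.01 0 0.2"

```text
time_s: 32.1
eef_pos: [533.4, -173.8, 373.8]
orientation: [[-0.995, -0.101, -0.003], [-0.101, 0.995, 0.001], [0.003, 0.002, -1.0]]
force: [-0.1, -0.2, -1.6]
finger_gap: 49.7
grip_force: 20.0
```

Call:
send_rows --pt "1 0 0 0 0" --pt "1 0 0 0 0" --pt "1 0 0 0 0" --pt "1 0 0 0 0" --pt "1 0 0 0 0" --pt "1 0 0 0 0" --pt "1 0 0 0 0" --pt "1 0 0 0 0" --pt "1 0 0 0 0" --pt "1 0 0 0 0"

```text
time_s: 33.35
eef_pos: [533.9, -171.6, 375.6]
orientation: [[-0.995, -0.104, 0.0], [-0.104, 0.995, 0.0], [-0.0, 0.0, -1.0]]
force: [0.1, -0.2, -2.1]
finger_gap: 49.7
grip_force: 20.0
```

```bash
cat > pile.py <<'E'
from h import *
im,d,W,st=shot('wrist'); np.savez('/tmp/w6.npz',im=im,W=W); cv2.imwrite('pics/w6.png',im[:,:,::-1])
print(st['eef_pos'],np.degrees(np.arctan2(st['orientation'][1][1],st['orientation'][0][1])))
def r(n,zl,zh,yl,yh):
    P=W.reshape(-1,3);I=im.reshape(-1,3).astype(int)
    g=(P[:,2]>zl)&(P[:,2]<zh)&(I.max(1)-I.min(1)<60)&(I.max(1)>60)&(P[:,0]>400)&(P[:,0]<670)&(P[:,1]>yl)&(P[:,1]<yh)
    Q=P[g];(a,b),(w,h),an=cv2.minAreaRect(np.float32(Q[:,:2]));print(n,g.sum(),round(a,1),round(b,1),round(w,1),round(h,1),round(an,1),np.median(Q[:,2]).round(1))
r('pile',44,53,-340,-220)
z=st['eef_pos'][2]-205.5
r('held',z+20,z+33,st['eef_pos'][1]-40,st['eef_pos'][1]+40)
E
python3 pile.py
```

```text
[ 533.92033713 -171.5898526   375.63578569] 95.99779290799178
pile 1829 531.8 -284.3 210.2 51.0 5.9 47.9
held 5001 528.9 -172.9 201.4 73.2 7.2 195.9
```

View pics/w6.png

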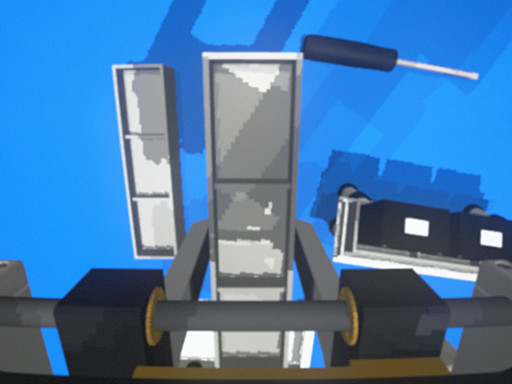

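```bash
python3 - <<'E'
import numpy as np
d=np.load('/tmp/w6.npz');P=d['W'].reshape(-1,3)
a=np.radians(6.0);e=np.array([np.cos(a),np.sin(a)]);n=np.array([-e[1],e[0]])
for nm,c,zl,zh in [('held',(533.9,-171.6),185,205),('pile',(531.8,-284.3),43,54)]:
    q=P[(P[:,2]>zl)&(P[:,2]<zh)][:,:2]-np.array(c); u=q@e;v=q@n
    for lo,hi in [(-90,-70),(-60,-30)]:
        s=(u>lo)&(u<hi)&(abs(v)<40); print(nm,lo,np.percentile(v[s],[1,99]).round(1))
    s=abs(v)<20; s&=u<0; print(nm,'near end',np.percentile(u[s],[.2,1]).round(1), np.median(P[(P[:,2]>zl)&(P[:,2]<zh)][s][u[s]<-103][:,2]).round(1))
E
```

```text
held -90 [-25.5  24.6]
held -60 [-25.4  24.3]
held near end [-105.1 -105. ] 196.1
pile -90 [-25.9  25. ]
pile -60 [-25.2  25.3]
pile near end [-105.4 -105.2] 48.2
```

Call:
send_rows --pt "1 -0.0005 -0.02 0 0" --pt "1 -0.0006 -0.04 0 0" --pt "1 -0.0005 -0.033 0 0" --pt "1 -0.0005 -0.0197 0 0" --pt "1 0 0 0 0" --pt "1 0 0 -0.04 0" --pt "1 0 0 -0.035 0" --pt "1 0 0 -0.02 0" --pt "1 0 0 -0.01 0" --pt "1 0 0 0 0"

```text
time_s: 34.65
eef_pos: [532.0, -284.0, 270.7]
orientation: [[-0.994, -0.105, -0.0], [-0.105, 0.994, 0.0], [0.0, 0.0, -1.0]]
force: [-0.2, 0.2, -1.3]
finger_gap: 49.8
grip_force: 20.0
```

Call:
send_rows --pt "1 0 0 -0.005 0" --pt "1 0 0 -0.005 0" --pt "1 0 0 -0.003 0" --pt "1 0 0 -0.002 0" --pt "1 0 0 -0.002 0" --pt "1 0 0 -0.002 0" --pt "1 0 0 0 0" --pt "1 0 0 0 0" --pt "1 0 0 0 0" --pt "1 0 0 0 0"

```text
time_s: 35.9
eef_pos: [531.9, -284.3, 251.7]
orientation: [[-0.995, -0.105, 0.0], [-0.105, 0.995, -0.0], [-0.0, -0.0, -1.0]]
force: [0.6, 0.7, -1.4]
finger_gap: 49.7
grip_force: 20.0
```

Call:
send_rows --pt "1 0 0 -0.001 0" --pt "1 0 0 -0.001 0" --pt "1 0 0 0 0" --pt "1 0 0 -0.0005 0" --pt "1 0 0 0 0" --pt "1 0 0 0 0" --pt "1 0 0 0 0" --pt "1 0 0 0 0" --pt "1 0 0 0 0" --pt "1 0 0 0 0"

```text
time_s: 37.15
eef_pos: [531.9, -284.2, 249.8]
orientation: [[-0.995, -0.105, 0.0], [-0.105, 0.995, -0.0], [-0.0, -0.0, -1.0]]
force: [-3.0, 1.0, 5.2]
finger_gap: 50.1
grip_force: 20.0
```

Contact at the expected height. Release, then lift away.

Call:
send_rows --pt "0.0 0 0 0 0" --pt "-0.1 0 0 0 0" --pt "-0.3 0 0 0 0" --pt "-0.6 0 0 0 0" --pt "-0.8 0 0 0 0" --pt "-0.9 0 0 0 0" --pt "-0.9 0 0 0 0" --pt "-0.9 0 0 0.02 0" --pt "-0.9 0 0 0.03 0" --pt "-0.9 0 0 0.03 0"

```text
time_s: 38.4
eef_pos: [532.0, -284.3, 331.5]
orientation: [[-0.995, -0.105, 0.001], [-0.105, 0.995, -0.001], [-0.001, -0.001, -1.0]]
force: [0.3, 0.4, -0.8]
finger_gap: 89.1
grip_force: 0.0
```

Call:
send_rows --pt "-0.9 0 0 0.04 0" --pt "-0.9 0 0.03 0.01 0" --pt "-0.9 0 0.04 0 0" --pt "-0.9 0 0.04 0 0" --pt "-0.9 0 0 0 0" --pt "-0.9 0 0 0 0" --pt "-0.9 0 0 0 0" --pt "-0.9 0 0 0 0" --pt "-0.9 0 0 0 0" --pt "-0.9 0 0 0 0"

```text
time_s: 39.65
eef_pos: [531.8, -174.5, 379.0]
orientation: [[-0.995, -0.104, -0.0], [-0.104, 0.995, 0.0], [0.0, 0.0, -1.0]]
force: [-0.2, 0.6, -0.6]
finger_gap: 89.0
grip_force: 0.0
```

```bash
python3 - <<'E'
from h import *
im,d,W,st=shot('wrist'); cv2.imwrite('pics/w7.png',im[:,:,::-1]);P=W.reshape(-1,3)
a=np.radians(5.9);e=np.array([np.cos(a),np.sin(a)]);n=np.array([-e[1],e[0]])
q=P[:,:2]-np.array([531.8,-284.3]);u=q@e;v=q@n
g=(P[:,2]>64)&(P[:,2]<80)&(abs(u)<125)&(abs(v)<45)
(x,y),(w,h),an=cv2.minAreaRect(np.float32(np.c_[u,v][g]));print('tray rel',x,y,w,h,an,np.median(P[g,2]))
for lo,hi in [(-110,-90),(-30,30),(90,110)]:
    for s in (-1,1):
        k=g&(u>lo)&(u<hi)&(v*s>18);print(lo,s,k.sum(),np.percentile(P[k,2],[50]).round(1) if k.any() else '')
k=(P[:,2]>15)&(P[:,2]<56)&(abs(u)<125)&(abs(v)<45);(x,y),(w,h),an=cv2.minAreaRect(np.float32(np.c_[u,v][k]));print('below',k.sum(),x,y,w,h,an)
E
python3 tilt.py 2>/dev/null
```

```text
tray rel -0.0526123046875 -0.9031829833984375 51.81661605834961 210.6901092529297 89.6439208984375 69.49638221276001
-110 -1 114 [69.6]
-110 1 107 [69.9]
-30 -1 330 [69.3]
-30 1 277 [69.7]
90 -1 20 [69.4]
90 1 19 [69.3]
below 7507 -0.1332550048828125 0.9097499847412109 210.72401428222656 49.22523880004883 0.06665202230215073
left zero-size array to reduction operation minimum which has no identity
wrist mid 1188 top slope x,y deg [0.7 0.8] range [-21.1 -30.9  66.3] [15.4 23.2 70.1]
wrist right 1815 top slope x,y deg [0.3 0.7] range [ -21.7 -100.1   66.2] [ 15.5 -38.6  69.9]
top left 177 top slope x,y deg [-0.8  0.1] range [-20.3  39.4  65.4] [17.8 99.1 68.7]
top mid 175 top slope x,y deg [-0.6 -0.7] range [-20.4 -28.2  65.4] [17.9 31.6 69. ]
top right 181 top slope x,y deg [-1.1  0.5] range [-20.3 -98.   65.3] [ 17.9 -38.2  68.5]
```

View pics/w7.png

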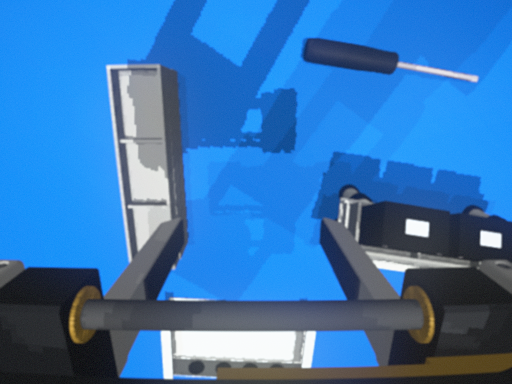

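The picture shows the tray at about (145,160) nested level on the pile. Its rim reads 69.5 mm, about 22 mm above the old top rim, and its centre is within 1 mm. The stand fans at (415,228) and (490,238) sit upright in their tray.

```bash
python3 -c "
from bench import job_done
print(job_done())"
```

```text
the job is handed in; nothing more can be done
None
```

The job is handed in: before handing in, camera checks showed all three fans seated in the stand's tray and the emptied tray nested level on the pile, within about 1 mm of square, with the gripper clear; the hand-in gave no verdict.

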